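Index the painting turntable one notch

ROBOT

A 7-joint arm with a two-finger parallel gripper is mounted at the origin on the work surface. World frame = base frame: x ahead of the robot, y to its left, z up, the work surface at z = 0. Lengths are in m, angles in degrees, forces in N, time in s.
With the tool pointing down it reaches from about 0.425 to 0.875 m from the base axis. Payload 4.7 kg.
Tool frame: the origin (TCP) lies at the very end of the fingers, on their centre line; the grasp point (between the pads) lies env.grip_point_offset behind it (env.grip_point_offset is the distance from the TCP to the grasp point, in m); z points along the fingers, y is the direction in which the jaws open and shut (so a half turn about z gives the same grasp; the last joint's range is limited). The gripper opens to 87 mm and grips with 3 to 60 N. Pads are 19 mm wide; open, the fingers measure 117 mm over their backs; the gripper's body (75 mm by 190 mm) begins 51 mm behind the grasp point.
Start: joints at [-68.864, 18.392, -4.016, 83.108, 1.295, 78.541, -3.26], TCP at [0.226, 0.61, 0.223] pointing down, gripper open.
Joint ranges: [-163.93, 163.93], [-17.29, 119.83], [-79.2, 71.16], [3.27, 140.29], [-89.18, 269.18], [5.43, 117.66], [-154.24, 154.24]. Speed limits (degrees/s): [147.25, 147.25, 180, 180, 180, 180, 180].

INTERFACE

Orientations are given as [roll, pitch, yaw] about the fixed x, y, z axes, in that order (R = Rz(yaw) Ry(pitch) Rx(roll)).
In Python, from cell import env gives the robot as it stands.
- The arm moves only by the tool send_rows, never from a script. Its argument "plan" is a list of rows, each a list of 7 numbers: the finger opening in mm, from 0 to 87, then the shift along the tool's x, y, z in mm, then the turn, a rotation vector about the tool's x, y, z in rad. A call has 1 to 12 rows; each row shifts and turns the commanded pose from where the row before left it, along the tool's axes as they then stand; what a row does not reach is not made up. A row lasts 1/10 s, in which the tool goes at most 50 mm and 8.59 degrees, less where a joint would pass 70% of its speed; a pose out of reach is approached as far as the arm can. A call is refused whole if a number of a shift passes 50 or a number of a turn 0.15, either way. A call with a gripper value outside its range is refused whole. The fingers move at their own pace and stop on an object; "grip_force" is the grip in N (left out, the last holds). Time passes only in rows, so rows that do not move let the fingers close. It gives the time, the measured TCP pose, the force and the opening at its end, in the units of the state.
- env.get_obs(): the state, without advancing time (a new reading comes with each control period).
- env.read_camera(name): name is "scene" or "top" or "wrist"; returns the picture (420x560x3 uint8, red, green, blue); there is no depth.
- env.get_calibration(name): a dict with "fx", "fy", "cx", "cy" (pixels), "k1" (the pictures are not rectified: a ray, as slopes to the right and down, at radius r is drawn at 1 + k1 r^2 times it, then the intrinsics apply), "extrinsics" (4x4, takes a point from camera to world coordinates). Camera axes: x right, y down, z forward; pixel columns grow to the right and rows downward; lengths in m; the calibration is good to about 2 mm. A picture is of the moment at which its call begins: read the wrist's pose just before it. get_calibration takes no time and is no camera call; for the wrist camera it gives the pose at the moment of the call.
- env.sign_off(): hands the job in, once; it reports no verdict.
Trained networks look in the newest picture that a camera, given by its name, has taken for a name from the list of things; names that differ only in an ending like _2 or _b are one class to them, and where a whole thing is asked for, a point or a joint stands for the part that bears it (a point fixed in the world has none). Each returns a list of dicts, best first, with "confidence" (0 to 1); they miss things now and then, are a little off and sometimes report something else, mostly with a low value. They report only what shows in the picture. A call takes as long as a camera call. They do not tell look-alikes from the thing itself.
- env.regions_of(camera, query): "region" (420x560 bool, what is visible of it) and "rect" ([left, top, right, bottom] in pixels, round what is visible of it).
The state is a dict: "time_s": time; "qpos": joint angles; "joint_velocities": joint speeds; "effort": joint torques, N m; "tool_pos": TCP position; "tool_rot": TCP orientation; "force": force on the tool from outside, world axes, zero at the start; "wrist_torque": the same for the moment, N m; "grip_width": finger opening in m.
Only numpy, scipy, OpenCV 4.12 (cv2) and the standard library are available. Lean on these libraries where they do the work, as an engineer would, in place of code of your own. Each camera call takes 0.05 s, during which the arm holds its last target. There are 200 camera calls.

TASK

Bring the next side of the finial round: press the turntable's spring plunger in with the fingertips at its dished cap, and with it pressed turn the table clockwise (seen from above) to the very next notch of the ring, then let the plunger spring fully up into that notch so that the table is locked again. Nothing is to be picked up: the finial stays standing on the table, and the things lying around stay where they are.

Things in the scene. Friction and masses are not known exactly. Their poses are not given: they have to be found in the camera images.
- pivot (a point): Centre of the turntable's top face, on its upright axis; it does not turn with the plate. A round wooden plate (radius 97 mm, top 62 mm above the bench) turns on a fixed grey stand, bolted down at any yaw. A dark steel arm 34 mm wide and 12 mm thick, flush with the plate's top, reaches out to 168 mm from the axis and carries the plunger.
- notch (a point): Centre of the next notch, the one to go to, at mid-height of the ring. The flat fixed steel ring under the plate (outer radius 127 mm, 36 to 46 mm above the bench) has 8 equal notches, 15 mm wide, in its outer edge, one every 45 deg; this one lies 45 deg clockwise of the plunger's first place, 118 mm from the axis, and stays put.
- cap (a point): Middle of the floor of the plunger's black dished cap at the arm's outer end, 150 mm from the axis, 91 mm above the bench when up; moves with the plunger and plate. The dish opens upwards, flat floor, inside radius 36 mm at the floor, 28 mm at the rim, which is 10 mm higher; outside it tapers, radius 41 to 32 mm. Closed fingers fit in loosely; pushing the rim sideways turns the plate.
- key (a point): Middle of the steel key that the plunger carries under the arm, 10 mm wide, 10 mm high, pointing to the axis. Up, it lies in a notch of the ring and locks the plate with about 1 deg of play. Pressed 7 mm it is below the ring. Let up between notches it rides on the ring's underside, and springs up into the next notch as that comes over it, which stops the plate.
- plunger (a joint): How far the plunger is pressed straight down, m: 0 fully up, 0.016 at the stop. A spring pushes it up with about 3 N at the top and 10 N at the stop. The key is free of the ring from 0.007; with 0.009 or more the plate turns freely. Riding under the ring between notches it reads about 0.007.
- turn (a joint): Angle of the plate, rad, growing clockwise as seen from above: 0 at the start (locked in a notch), 0.785 at the next notch. It turns with a friction of about 0.12 N m and stays where it is left.
- finial: Teal turned wooden finial, 80 mm tall, 68 mm wide at the foot, standing loose at the middle of the plate; origin at the centre of its underside, z up.
- tin: Paint tin, 82 mm wide, 100 mm tall, standing near the turntable; origin at the centre of its underside.
- jar: White jar, 64 mm wide, 85 mm tall, standing near the turntable; origin at the centre of its underside.
- brush: Paint brush lying near the turntable, on the robot's right; origin under its middle.
- scraper: Scraper (spatula) lying near the turntable, on the robot's left; origin under its middle.
- mug: White mug, 80 mm wide, 90 mm tall, on the robot's left; origin at the centre of its underside.
- offcut: Teal wood offcut 120 x 50 x 22 mm, on the robot's right; origin at the centre of its underside.
- tape: Roll of tape lying flat, 90 mm wide, 24 mm high, on the robot's left; origin at the centre of its underside.
There are look-alikes about, which are no part of the job. There is more than one size of the finial; the one meant has the size given above.

How it is judged:
By the outcome, as a careful person would: the job done as asked, in the order asked, and still so for the second after the job is handed in, with the robot touching nothing.
It also fails if it takes over 43 s, if anything falls off the work surface, if the arm or the gripper's body presses on something with over 40 N, if the wrist force passes 120 N, or if a joint passes its speed limit or range.

## Working session

There is one attempt and no reset: what is moved stays moved. The work goes in short steps, Python scripts to look and compute and a tool call to move; the robot and the scene stay as the last step left them, time stands still between calls to the robot, and variables do not carry over. Pictures are saved under pics/ and viewed, about 8 in all and at most 12, crops included, and the job is handed in when it is done.

Besides the shell and the picture viewer there is one more tool, called after "Emit:" as a command line: name --pt "numbers of a row" for each row, then --argument value for the rest. send_rows: Moves the arm, as the interface text tells. Its arguments: {"type":"object","properties":{"plan":{"type":"array"},"grip_force":{"type":"number"}},"required":["plan"]}

```bash
ls; mkdir -p pics
python3 - <<'E'
from cell import env
import cv2,numpy as np
o=env.get_obs();print(o['time_s'],o['tool_pos'],o['tool_rot'],o['force'],o['grip_width'],env.grip_point_offset)
ims=[]
for c in ['scene','top']:
    im=env.read_camera(c);cv2.imwrite(f'pics/{c}0.png',im[:,:,::-1]);
    k=env.get_calibration(c);print(c,k['fx'],k['cx'],k['cy'],k['k1'],np.round(k['extrinsics'],3).tolist())
    for q in ['cap','finial','key','plunger']:
        for r in env.regions_of(c,q): print(c,q,r['rect'],round(r['confidence'],2))
E
```

```text
pics
0.0 [0.22568455 0.6089953  0.22149268] [-1.79894998e+02  6.60134689e-03  1.59672879e+02] [-0.03844893  0.31260568  0.93331376] 0.08710744059664947 0.0187
scene 504.96813088556866 285.2023416401375 207.66098533475292 -0.038328704017415886 [[-0.599, 0.668, -0.442, 1.219], [0.801, 0.496, -0.335, 0.472], [-0.004, -0.555, -0.832, 1.295], [0.0, 0.0, 0.0, 1.0]]
scene cap [287.4, 184.4, 314.4, 210.7] 0.63
scene finial [291.6, 226.9, 308.9, 254.6] 0.91
scene finial [208.8, 268.3, 229.7, 290.1] 0.78
scene finial [357.0, 282.7, 377.5, 297.5] 0.54
scene key [284.6, 186.8, 318.0, 207.2] 0.75
scene key [155.4, 120.7, 196.9, 140.8] 0.27
scene plunger [287.8, 184.7, 320.2, 207.8] 0.9
top 434.77447233544217 278.85283313850533 202.23918486883184 -0.03103081130416563 [[0.019, -0.986, 0.165, 0.349], [-1.0, -0.02, -0.001, -0.016], [0.005, -0.165, -0.986, 1.425], [0.0, 0.0, 0.0, 1.0]]
top cap [260.7, 208.4, 290.8, 230.4] 0.66
top finial [176.6, 179.1, 194.9, 194.3] 0.7
top finial [238.3, 173.4, 258.7, 198.2] 0.61
top finial [281.5, 118.0, 299.1, 135.8] 0.46
top key [260.8, 205.6, 289.2, 233.5] 0.95
top plunger [260.3, 210.3, 286.2, 231.5] 0.68
top plunger [133.5, 271.5, 159.7, 296.1] 0.49
```

Run:
```python
import cv2,numpy as np
a=cv2.imread('pics/scene0.png')[90:330,120:440];b=cv2.imread('pics/top0.png')[90:320,110:370]
a=cv2.resize(a,(800,600));b=cv2.resize(b,None,fx=2.6,fy=2.6)
cv2.imwrite('pics/a.png',a);cv2.imwrite('pics/b.png',b)
```

```text
(no output)
```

View pics/a.png

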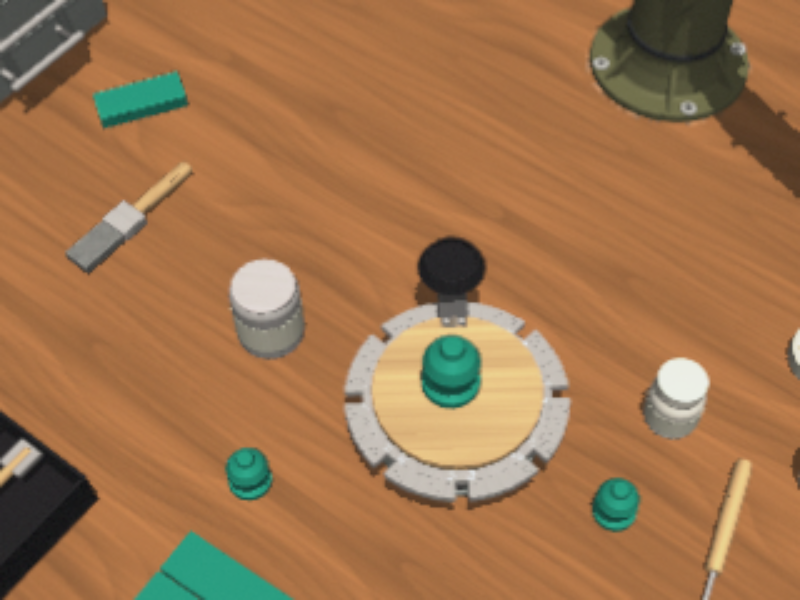

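View pics/b.png

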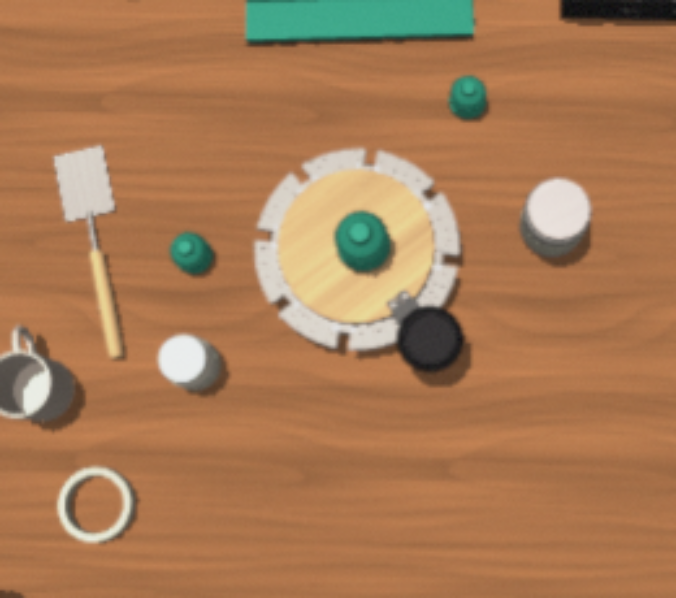

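The task finial stands on the plate at top-image px about (248,184), 80 mm tall. The two smaller look-alikes, at (184,187) and (290,127), stand on the bench. The black cap is at top px (275,220). Clockwise goes to the 6 o'clock notch near px (242,222). Next I'll measure the geometry.

```bash
cat > h.py <<'E'
from cell import env
import cv2,numpy as np
def plane(c,uv,z,k=None):
    k=k or env.get_calibration(c); uv=np.atleast_2d(np.float64(uv))
    d=(uv-[k['cx'],k['cy']])/[k['fx'],k['fy']]; p=d.copy()
    for _ in range(20): p=d/(1+k['k1']*(p**2).sum(1,keepdims=True))
    E=k['extrinsics']; r=np.c_[p,np.ones(len(p))]@E[:3,:3].T; t=E[:3,3]
    return (t+r*((z-t[2])/r[:,2:]))[:,:2]
def circ(p):
    A=np.c_[2*p,np.ones(len(p))]; s=np.linalg.lstsq(A,(p**2).sum(1),rcond=None)[0]
    return s[:2],np.sqrt(s[2]+s[0]**2+s[1]**2)
def blob(mask,near):
    n,l,st,ce=cv2.connectedComponentsWithStats(mask.astype(np.uint8))
    i=1+np.argmin(np.linalg.norm(ce[1:]-near,axis=1)+1e4*(st[1:,4]<100)); m=(l==i).astype(np.uint8)
    c=max(cv2.findContours(m,0,cv2.CHAIN_APPROX_NONE)[0],key=cv2.contourArea)
    return cv2.convexHull(c)[:,0]
E
python3 - <<'E'
from h import *
for c,n0,n1 in [('scene',(300,196),(303,248)),('top',(275.5,220),(248,184))]:
    im=cv2.imread(f'pics/{c}0.png');hsv=cv2.cvtColor(im,cv2.COLOR_BGR2HSV)
    print(c,'cap',circ(plane(c,blob(im.max(2)<45,n0),.098)))
    ring=(hsv[...,1]<60)&(hsv[...,2]>110)
    h=blob(ring,n1); p=plane(c,h,.046)
    for _ in range(5):
        ce,r=circ(p); p=p[abs(np.linalg.norm(p-ce,axis=1)-r)<.004]
    print('ring',ce,r,len(p))
E
```

```text
scene cap (array([5.25886022e-01, 4.20804312e-04]), np.float64(0.03769387772934067))
ring [0.6365201  0.08938103] 0.12704746828856367 38
top cap (array([ 0.51591492, -0.0066215 ]), np.float64(0.03693813065708149))
ring [0.63426532 0.08674906] 0.12728028255203258 38
```

```bash
cat >> h.py <<'E'
from scipy.spatial.transform import Rotation as Ro
def to(t,show=1):
    o=env.get_obs(); R=Ro.from_euler('xyz',o['tool_rot'],degrees=True)
    d=R.inv().apply(np.array(t)-o['tool_pos'])*1000
    if show: print(np.round(o['time_s'],2),np.round(o['tool_pos'],4),np.round(o['tool_rot'],1),np.round(o['force'],1),round(o['grip_width'],3),'shift',np.round(d,1))
    return d
E
python3 - <<'E'
from h import *
to([.518,-.0054,.2])
E=env.get_calibration('wrist')['extrinsics'];o=env.get_obs();R=Ro.from_euler('xyz',o['tool_rot'],degrees=True)
print(R.inv().apply(E[:3,3]-o['tool_pos']), (R.inv().as_matrix()@E[:3,:3]).round(2))
E
```

```text
0.5 [0.2259 0.6095 0.2226] [180.    0.  159.7] [-0.1 -0.5 -0.3] 0.087 shift [-487.6 -475.1   22.6]
[ 0.07788053  0.00131609 -0.16188733] [[-0.   -0.96 -0.28]
 [ 1.   -0.    0.  ]
 [-0.   -0.28  0.96]]
```

Emit:
send_rows --pt "0 -35 -34 1 0 0 0" --pt "0 -35 -34 2 0 0 0" --pt "0 -35 -34 2 0 0 0" --pt "0 -35 -34 2 0 0 0" --pt "0 -35 -34 2 0 0 0" --pt "0 -35 -34 2 0 0 0" --pt "0 -35 -34 2 0 0 0" --pt "0 -35 -34 2 0 0 0" --pt "0 -35 -34 2 0 0 0" --pt "0 -35 -34 1 0 0 0" --pt "0 -35 -34 1 0 0 0" --pt "0 -35 -34 1 0 0 0"

```text
time_s: 1.7
tool_pos: [0.4786, 0.0792, 0.203]
tool_rot: [179.9, 0.0, 159.7]
force: [0.3, 0.3, -0.0]
grip_width: 0.0027
```

Emit:
send_rows --pt "0 -34 -34 0 0 0 0" --pt "0 -33 -33 0 0 0 0" --pt "0 0 0 0 0 0 0" --pt "0 0 0 0 0 0 0"

```text
time_s: 2.1
tool_pos: [0.5176, -0.0061, 0.2026]
tool_rot: [180.0, -0.0, 159.5]
force: [0.3, 0.4, -0.8]
grip_width: 0.0006
```

Run:
```python
from h import *
to([.518,-.0054,.2])
k=env.get_calibration('wrist');im=env.read_camera('wrist')[:,:,::-1].copy()
cv2.imwrite('pics/w1.png',im)
for q in ['cap','plunger','finial']:
  for r in env.regions_of('wrist',q):
    x=r['rect'];print(q,x,r['confidence'])
np.save('k1.npy',k['extrinsics'])
```

```text
2.1 [ 0.5176 -0.0061  0.2026] [180.   -0.  159.5] [ 0.3  0.4 -0.8] 0.001 shift [-0.1  0.8  2.6]
cap [231.2, 154.4, 321.8, 244.0] 0.86
plunger [230.5, 156.3, 320.1, 244.6] 0.97
plunger [498.7, 23.2, 559.4, 94.4] 0.34
finial [369.4, 246.5, 441.7, 330.2] 0.71
finial [533.6, 165.2, 560.0, 207.0] 0.7
finial [498.9, 22.4, 558.6, 95.5] 0.53
```

View pics/w1.png

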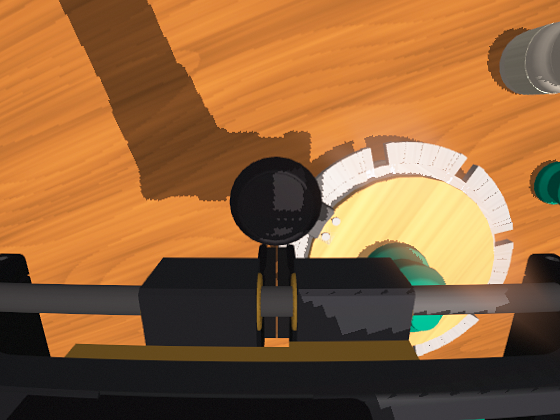

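Wrist view: the cap is a black disc centred near (276,200), the arm's screws are at (330,230), the next notch is at (375,155), and the fingertips are just below the cap. I'll refine the cap position and notch direction from this.

Run:
```python
from h import *
k=env.get_calibration('wrist')
for q in ['cap']:
  r=env.regions_of('wrist',q)[0]['region']
  h=blob(r,(276,199)); print(env.get_calibration('wrist')['extrinsics'][:3,3])
  for z in(.091,.098,.101): print(z,circ(plane('wrist',h,z,k)))
P=np.array([.6354,.088])
for uv in [(378,160),(464,174),(504,239)]:
  p=plane('wrist',uv,.046,k)[0]-P; print(uv,np.linalg.norm(p),np.degrees(np.arctan2(p[1],p[0]))%360)
for uv in [(242.2,220.5),(218.5,205)]:
  p=plane('top',uv,.046)[0]-P; print(uv,np.linalg.norm(p),np.degrees(np.arctan2(p[1],p[0]))%360)
```

```text
[0.4445958  0.02454227 0.364477  ]
0.091 (array([ 0.51362709, -0.00082459]), np.float64(0.03926347089978183))
0.098 (array([ 5.11859242e-01, -1.72244150e-04]), np.float64(0.03825836764343119))
0.101 (array([5.11101594e-01, 1.07331986e-04]), np.float64(0.03782760910499628))
(378, 160) 0.11669406535180044 173.00196055933475
(464, 174) 0.11767831581757068 128.45164642814683
(504, 239) 0.12130442509625718 84.6888381948174
(242.2, 220.5) 0.11722073759765274 175.012303314692
(218.5, 205) 0.11131097102628941 127.78627177240854
```

Emit:
send_rows --pt "0 1 2 25 0 0 0" --pt "0 0 0 25 0 0 0" --pt "0 0 0 25 0 0 0" --pt "0 0 0 15 0 0 0" --pt "0 0 0 10 0 0 0" --pt "0 0 0 6 0 0 0" --pt "0 0 0 0 0 0 0"

```text
time_s: 3.05
tool_pos: [0.517, -0.0024, 0.0963]
tool_rot: [-180.0, -0.0, 159.7]
force: [0.3, -1.2, -0.5]
grip_width: 0.0005
```

Emit:
send_rows --pt "0 0 0 3 0 0 0" --pt "0 0 0 3 0 0 0" --pt "0 0 0 3 0 0 0" --pt "0 0 0 0 0 0 0"

```text
time_s: 3.45
tool_pos: [0.518, -0.0027, 0.0882]
tool_rot: [179.9, 0.1, 159.7]
force: [-0.3, -0.1, 4.5]
grip_width: 0.0003
```

Emit:
send_rows --pt "0 0 0 3 0 0 0" --pt "0 0 0 3 0 0 0" --pt "0 0 0 3 0 0 0" --pt "0 0 0 0 0 0 0" --pt "0 0 0 0 0 0 0"

```text
time_s: 3.95
tool_pos: [0.5181, -0.0028, 0.0798]
tool_rot: [179.9, 0.1, 159.7]
force: [-0.7, 0.1, 8.8]
grip_width: 0.0005
```

Run:
```python
from h import *
to([.517,-.0041,.079])
P=np.array([.6354,.088]);p0=env.get_obs()['tool_pos'][:2]-P
R=Ro.from_euler('xyz',env.get_obs()['tool_rot'],degrees=True)
print(np.linalg.norm(p0),np.degrees(np.arctan2(p0[1],p0[0]))%360)
prev=p0
for a in range(4,65,4):
  t=np.radians(-a);q=np.array([[np.cos(t),-np.sin(t)],[np.sin(t),np.cos(t)]])@p0
  d=R.inv().apply(np.r_[q-prev,0])*1000;prev=q
  print(a,np.round(d[:2],1),np.round(q+P,4))
```

```text
3.95 [ 0.5181 -0.0028  0.0798] [1.799e+02 1.000e-01 1.597e+02] [-0.7  0.1  8.8] 0.001 shift [ 0.6 -1.6  0.8]
0.1483250838723698 217.75074670535068
4 [8.6 5.8] [0.5121 0.0056]
8 [8.2 6.4] [0.5066 0.0144]
12 [7.7 6.9] [0.5018 0.0236]
16 [7.2 7.4] [0.4976 0.033 ]
20 [6.7 7.9] [0.4941 0.0428]
24 [6.1 8.4] [0.4913 0.0527]
28 [5.5 8.8] [0.4892 0.0629]
32 [4.9 9.1] [0.4878 0.0731]
36 [4.2 9.5] [0.4871 0.0835]
40 [3.6 9.7] [0.4872 0.0938]
44 [2.9 9.9] [0.488  0.1041]
48 [ 2.2 10.1] [0.4894 0.1144]
52 [ 1.5 10.3] [0.4916 0.1245]
56 [ 0.7 10.3] [0.4945 0.1344]
60 [ 0.  10.4] [0.4981 0.1442]
64 [-0.7 10.3] [0.5024 0.1536]
```

Emit:
send_rows --pt "0 4 3 0 0 0 0" --pt "0 4 3 0 0 0 0" --pt "0 4 3 0 0 0 0" --pt "0 4 3 0 0 0 0" --pt "0 4 3.5 0 0 0 0" --pt "0 4 3.5 0 0 0 0" --pt "0 3.5 3.5 0 0 0 0" --pt "0 3.5 3.5 0 0 0 0" --pt "0 3.5 4 0 0 0 0" --pt "0 3.5 4 0 0 0 0" --pt "0 3 4 0 0 0 0" --pt "0 0 0 0 0 0 0"

```text
time_s: 5.15
tool_pos: [0.4934, 0.0478, 0.0801]
tool_rot: [179.9, 0.1, 159.7]
force: [-0.2, 1.5, 8.0]
grip_width: 0.0008
```

```bash
cat >> h.py <<'E'
def look(n):
    to([.489,.1,.08]); k=env.get_calibration('wrist');im=env.read_camera('wrist');cv2.imwrite(f'pics/{n}.png',im[:,:,::-1])
    P=np.array([.6354,.088]);p=env.get_obs()['tool_pos'][:2]-P;print('tip',np.linalg.norm(p),np.degrees(np.arctan2(p[1],p[0]))%360)
    t=env.read_camera('top');cv2.imwrite(f'pics/{n}t.png',cv2.resize(t[140:260,180:340,::-1],None,fx=4,fy=4))
E
python3 -c "
from h import *
look('w2')"
```

```text
5.15 [0.4934 0.0478 0.0801] [1.799e+02 1.000e-01 1.597e+02] [-0.2  1.5  8. ] 0.001 shift [22.2 47.4  0.1]
tip 0.14763457305059527 195.83712402378524
```

View pics/w2.png

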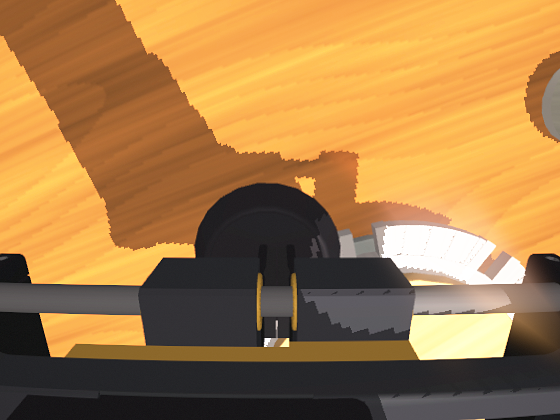

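Emit:
send_rows --pt "0 3 4 0 0 0 0" --pt "0 3 4 0 0 0 0" --pt "0 3 4 0 0 0 0" --pt "0 2.5 4.5 0 0 0 0" --pt "0 2.5 4.5 0 0 0 0" --pt "0 0 0 0 0 0 0" --pt "0 0 0 -3 0 0 0" --pt "0 0 0 -3 0 0 0" --pt "0 0 0 -1.5 0 0 0" --pt "0 0 0 0 0 0 0"

```text
time_s: 6.25
tool_pos: [0.4858, 0.0714, 0.0858]
tool_rot: [-180.0, -0.0, 159.7]
force: [0.3, 0.7, -0.9]
grip_width: 0.0001
```

```bash
python3 -c "
from h import *
look('w3')"
```

```text
6.25 [0.4858 0.0714 0.0858] [-180.    -0.   159.7] [ 0.3  0.7 -0.9] 0.0 shift [ 6.9 27.9  5.8]
tip 0.1506607936836329 186.32064153311538
```

View pics/w3t.png

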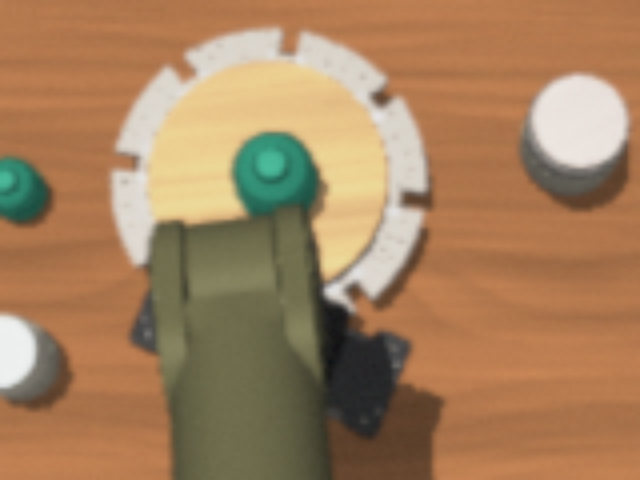

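The vertical force fell to about 0 at z = 0.086, which fits the key riding under the ring. The finial stands undisturbed at (272,170) in the crop. Next I'll push on the rim in small steps until the key drops in.

Emit:
send_rows --pt "0 2 4 0 0 0 0" --pt "0 2 4 0 0 0 0" --pt "0 1.5 4 0 0 0 0" --pt "0 1.5 4 0 0 0 0" --pt "0 0 0 0 0 0 0"

```text
time_s: 6.85
tool_pos: [0.4851, 0.089, 0.0859]
tool_rot: [-179.9, 0.0, 159.7]
force: [0.4, -2.5, -0.1]
grip_width: 0.0007
```

Emit:
send_rows --pt "0 1 3 0 0 0 0" --pt "0 1 3 0 0 0 0" --pt "0 1 3 0 0 0 0" --pt "0 0 0 0 0 0 0"

```text
time_s: 7.25
tool_pos: [0.486, 0.0988, 0.0861]
tool_rot: [180.0, 0.1, 159.7]
force: [2.1, -3.5, -1.9]
grip_width: 0.0003
```

Emit:
send_rows --pt "0 0.5 3 0 0 0 0" --pt "0 0.5 3 0 0 0 0" --pt "0 0 0 0 0 0 0"

```text
time_s: 7.55
tool_pos: [0.487, 0.1048, 0.0861]
tool_rot: [180.0, 0.0, 159.7]
force: [2.2, -3.6, -2.2]
grip_width: 0.0005
```

Emit:
send_rows --pt "0 0.5 2.5 0 0 0 0" --pt "0 0.5 2.5 0 0 0 0" --pt "0 0 0 0 0 0 0"

```text
time_s: 7.85
tool_pos: [0.4879, 0.1096, 0.0862]
tool_rot: [180.0, 0.0, 159.7]
force: [2.8, -4.2, -1.8]
grip_width: 0.0003
```

Emit:
send_rows --pt "0 0.3 2 0 0 0 0" --pt "0 0.3 2 0 0 0 0" --pt "0 0 0 0 0 0 0"

```text
time_s: 8.15
tool_pos: [0.4886, 0.1134, 0.0862]
tool_rot: [180.0, 0.0, 159.7]
force: [1.4, -4.3, -1.3]
grip_width: 0.0006
```

Emit:
send_rows --pt "0 0.2 1.5 0 0 0 0" --pt "0 0 0 0 0 0 0"

```text
time_s: 8.35
tool_pos: [0.4889, 0.1148, 0.0862]
tool_rot: [180.0, 0.0, 159.7]
force: [2.7, -4.2, -0.7]
grip_width: 0.0002
```

Emit:
send_rows --pt "0 0.2 1.5 0 0 0 0" --pt "0 0 0 0 0 0 0"

```text
time_s: 8.55
tool_pos: [0.4891, 0.1165, 0.0863]
tool_rot: [180.0, 0.0, 159.7]
force: [2.1, -4.3, -0.2]
grip_width: 0.0002
```

Emit:
send_rows --pt "0 0.2 1.5 0 0 0 0" --pt "0 0 0 0 0 0 0"

```text
time_s: 8.75
tool_pos: [0.4897, 0.1195, 0.087]
tool_rot: [179.8, 0.0, 159.7]
force: [0.4, -0.4, 5.6]
grip_width: 0.0002
```

Fz jumped to +5.6 N and the sideways force vanished, so the key has sprung up into the notch. I'll ease up gently, move off the rim and withdraw.

Emit:
send_rows --pt "0 0 0 -2 0 0 0" --pt "0 0 0 -2 0 0 0" --pt "0 0 0 -2 0 0 0" --pt "0 -1 -3 0 0 0 0" --pt "0 -0.5 -3 0 0 0 0" --pt "0 0 0 0 0 0 0"

```text
time_s: 9.35
tool_pos: [0.4879, 0.111, 0.0915]
tool_rot: [-180.0, -0.1, 159.6]
force: [0.5, 0.3, -0.0]
grip_width: 0.0007
```

```bash
python3 -c "
from h import *
look('w4')"
```

```text
9.35 [0.4879 0.111  0.0915] [-1.800e+02 -1.000e-01  1.596e+02] [ 0.5  0.3 -0. ] 0.001 shift [-4.9 -9.9 11.5]
tip 0.14916138896675601 171.01871041417718
```

View pics/w4.png

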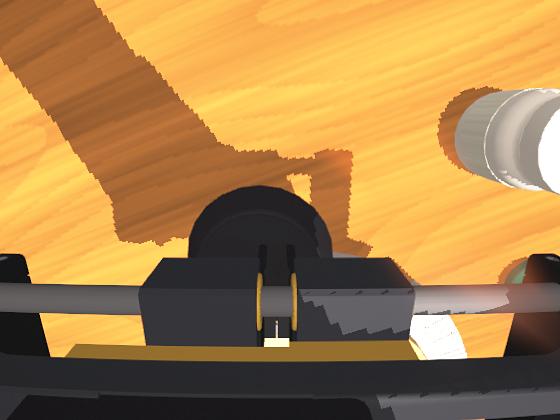

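Emit:
send_rows --pt "0 0 0 -3 0 0 0" --pt "0 0 0 -10 0 0 0" --pt "0 0 0 -25 0 0 0" --pt "0 0 0 -40 0 0 0" --pt "0 0 0 -40 0 0 0" --pt "0 0 0 0 0 0 0"

```text
time_s: 10.05
tool_pos: [0.4922, 0.1127, 0.2168]
tool_rot: [179.5, 0.5, 159.7]
force: [0.2, -1.0, -0.0]
grip_width: 0.0003
```

Run:
```python
from h import *
look('w5')
k=env.get_calibration('wrist');P=np.array([.6354,.088])
env.read_camera('wrist');r=env.regions_of('wrist','cap')[0]
h=blob(r['region'],(276,200))
for z in (.081,.088):
  c,rad=circ(plane('wrist',h,z,k));d=c-P;print(z,c,rad,np.linalg.norm(d),np.degrees(np.arctan2(d[1],d[0]))%360)
```

```text
10.05 [0.4922 0.1127 0.2168] [179.5   0.5 159.7] [ 0.2 -1.  -0. ] 0.0 shift [ -0.3 -14.1 136.7]
tip 0.1467412447676218 170.44488467656706
0.081 [0.48513461 0.10396171] 0.04084276239615582 0.15111076930277628 173.93658151276117
0.088 [0.48348783 0.10482577] 0.03986513501064236 0.1528411401405265 173.67969066530927
```

View pics/w5.png

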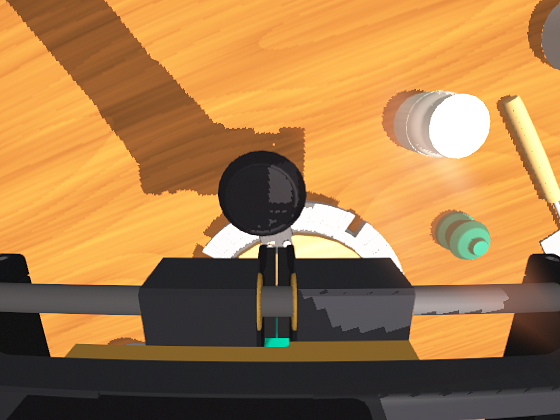

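The cap is back at its up-height silhouette (r 39.9 mm vs 39.7 mm at the start) at (262,193), in line with the notch. I'll clear the arm and check from the fixed cameras by the same method as at the start.

Emit:
send_rows --pt "0 15 15 0 0 0 0" --pt "0 30 30 0 0 0 0" --pt "0 35 34 0 0 0 0" --pt "0 35 34 0 0 0 0" --pt "0 35 34 0 0 0 0" --pt "0 35 34 0 0 0 0" --pt "0 35 34 0 0 0 0" --pt "0 35 34 0 0 0 0" --pt "0 35 34 0 0 0 0" --pt "0 35 34 0 0 0 0" --pt "0 0 0 0 0 0 0"

```text
time_s: 11.35
tool_pos: [0.2866, 0.5275, 0.2073]
tool_rot: [-179.9, -0.3, 160.3]
force: [-1.0, 0.3, -0.4]
grip_width: 0.0001
```

Run:
```python
from h import *
to([0,0,0])
P=np.array([.6354,.088])
from itertools import product
for c in ('scene','top'):
    im=env.read_camera(c)[:,:,::-1].copy();cv2.imwrite(f'pics/{c}9.png',im)
    r=env.regions_of(c,'cap');print([(x['rect'],x['confidence']) for x in r])
    for f in (f'pics/{c}0.png',f'pics/{c}9.png'):
      i=cv2.imread(f);n=(300,196) if c=='scene' else (275.5,220)
      if f[-5]=='9': x=r[0]['rect'];n=((x[0]+x[2])/2,(x[1]+x[3])/2)
      ce,rad=circ(plane(c,blob(i.max(2)<45,n),.09));d=ce-P
      print(f,ce,rad,np.linalg.norm(d),np.degrees(np.arctan2(d[1],d[0]))%360)
a=cv2.resize(cv2.imread('pics/scene9.png')[150:310,240:380],None,fx=3,fy=3);b=cv2.resize(cv2.imread('pics/top9.png')[120:260,180:300],None,fx=3,fy=3)
o=np.zeros((480,780,3),np.uint8);o[:480,:420]=a;o[:420,420:]=b;cv2.imwrite('pics/f.png',o)
```

```text
11.35 [0.2866 0.5275 0.2073] [-179.9   -0.3  160.3] [-1.   0.3 -0.4] 0.0 shift [  91.1 -592.8  209. ]
[([325.7, 194.2, 352.7, 220.1], 0.88), ([212.8, 192.1, 243.8, 234.8], 0.23)]
pics/scene0.png [ 0.52125152 -0.00273002] 0.037945807893132316 0.14581430556015898 218.47915708743952
pics/scene9.png [0.49012477 0.10573894] 0.03810184178457605 0.14635423250864177 173.03831934286282
[([225.6, 217.3, 253.2, 241.9], 0.72), ([208.1, 147.9, 286.1, 244.8], 0.55)]
pics/top0.png [ 0.51691849 -0.00656677] 0.037160834424223875 0.15159400502446227 218.5953401983833
pics/top9.png [0.48485545 0.10111132] 0.03647181009486153 0.1511144210135749 175.02251813266952
```

View pics/f.png

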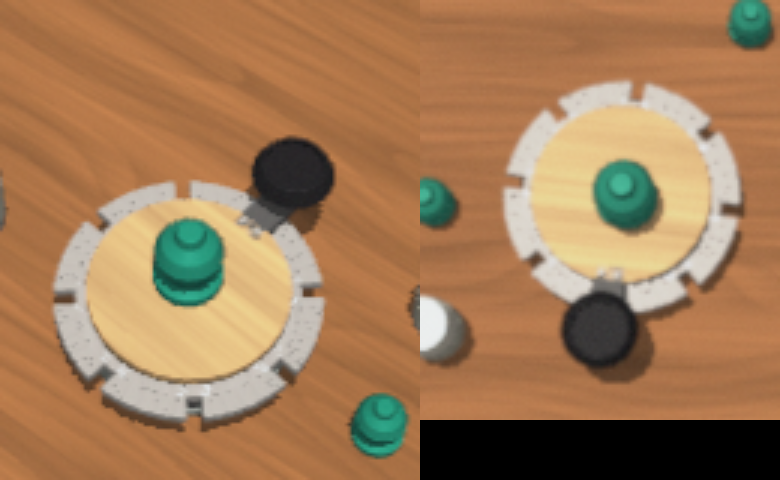

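```bash
python3 -c "
from cell import env
print(env.sign_off())"
```

```text
the job is handed in; nothing more can be done
None
```

I pressed the plunger about 11 mm at its dished cap and turned the table clockwise. Just before the next notch I let the key ride under the ring, then pushed the rim on until the key sprang up into the notch. The upward force jumped from about 0 to 5.6 N and the sideways force vanished at that moment. I then withdrew, cleared the arm and handed the job in at about 11.6 s.

**Angle:** the cap turned 45.4° by the scene camera and 43.6° by the top camera. The wrist camera gave a rougher 42.7 to 43°, because its first reading was about 2° off the others. Its final reading of about 173.7° agrees with the notch at about 173.5°.

**Plunger:** the cap's outline is about the same size as at the start (0.2 to 0.7 mm apart), and the fingertips felt no force at the cap's full-up height. Both fit it being fully up, but I did not push the table sideways to test the lock.

**Surroundings:** the finial still stands at the middle of the plate. I saw nothing else displaced, and the arm was well clear of everything when I handed in.

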